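Warm the bar mould: pick it out of the tool crate and set the hotplate

TASK

The ingot mould - the iron bar with the single long groove - leans in the tool crate with a square punch lying in its groove: take the punch out and leave it in the crate with the other pieces, then lay the mould gently, flat and groove up, in the middle of the hotplate's white top. Then turn the thermostat so that its pointer stands at the long tick in the middle of the scale (half heat). Do not disturb the tin, the jar or the hammer.

Things in the scene. Friction and masses are not known exactly. Their poses are not given: they have to be found in the camera images.
- ingot_mould: TARGET: dark iron bar 120 long (x) x 30 wide (y) x 22 high (z), 0.4-0.6 kg, with ONE groove lengthwise in its top (96 x 14, 6 deep, closed ends), in which the square punch lies. Origin: centre of underside; z out of the grooved face. It starts leaning at 32 deg: lower end (-x) on the crate floor, underside on the rim of the far wall, upper end 37 mm past it. 25 mm free each side.
- swage_block: look-alike: dark iron bar of the same outline (120 x 30 x 22, 0.50 kg) with FOUR short grooves ACROSS its top. Leans beside the mould in the same way; which of the two is left and which right changes. Their centre lines are 80 to 106 mm apart. Origin: centre of its underside. Stays in the crate.
- plain_bar: look-alike: dark iron bar of the same outline (120 x 30 x 22, 0.62 kg), no groove, lying flat on the crate floor. Origin: centre of its underside. Stays in the crate.
- bench_block: square steel bench block 60 x 60 x 18, 0.5 kg, lying in the crate. Origin: centre of its underside. Stays in the crate.
- punch1: steel chasing punch, square shank 10 wide, 90 long, lying in the crate. Origin: underside, mid-length; x towards its tip. Stays in the crate.
- punch2: steel chasing punch like punch1, 11 wide, 85 long, lying on the crate floor between the two leaning bars. Origin as punch1. Stays in the crate.
- square_punch: thick steel punch, 0.07 kg: square shank 12 x 12, 60 long, then a 15 mm tapered tip. Origin: underside, mid-length of the whole 75 mm; x towards the tip, so the shank runs from x = -37 to +23 mm. It starts lying in the mould's groove, butt against the groove's lower end, tip up the slope, x and z as the mould's; its shank stands 6 mm proud of the mould's top. Belongs in the crate.
- crate: open plywood tool crate, fixed: 260 (x) x 230 (y) x 50 high outside, walls 8 and floor 6 thick. Origin: centre of its underside; its +x wall is the far one. A patch of its floor round (-0.028, -0.004), 70 long in x and 25 wide, is free at the start. Crate and hotplate stand side by side; which is on the left changes.
- hotplate: benchtop hotplate, fixed, 280 x 200, cream. Origin: underside, mid-width, 80 behind its front edge (it reaches from x = -80 to +200); -x is its front: a panel sloping up towards +x at 30 deg to the horizontal. In this frame the panel's normal (= the knob's axis) is (-0.5, 0, 0.866), 'up the panel' is (0.866, 0, 0.5), and the panel's middle, where the knob sits, is (-0.040, 0, 0.063).
- plate_centre (a point): middle of the upper face of the hotplate's white ceramic top (180 x 180, flat and level, 100 above the bench); axes as hotplate.
- knob_top (a point): black thermostat knob: round skirt 44 across, its top 8 above the panel; on it a straight grip bar 40 long x 10 wide, its top 25 above the panel. This point is on the knob's axis at the top of the bar. It turns with the knob. One end of the bar is pointed and has a white line: the pointer.
- thermostat (a joint): knob angle in rad, growing clockwise as seen looking at the panel, from 0 (stop; pointer 135 deg anticlockwise of straight up the panel) to 4.71 (stop). Round it a scale of 11 ticks 0.471 apart; first, middle and last are long. The long middle tick, straight up the panel, is 2.356. Starts between 0 and 1.2. Friction 0.05 N m, no spring: it stays where left.
- tin: bystander: open aluminium tin, 72 across, 85 high, standing on the bench. Origin: centre of its underside.
- jar: bystander: small amber glass jar, 56 across, 65 high, standing on the bench. Origin: centre of its underside.
- hammer: bystander: hammer 220 long lying on the bench, handle to its -x. Origin: underside, mid-length.
Things that resemble listed ones, but are neither listed nor needed, are in the scene too. Leave any brown or yellow look-alike of the ingot_mould alone.

How it is judged:
By the outcome, as a careful person would: the job done as asked, in the order asked, and still so for the second after the job is handed in, with the robot touching nothing.
It also fails if it takes over 72 s, if anything falls off the work surface, if the arm or the gripper's body presses on something with over 40 N, if the wrist force passes 120 N, or if a joint passes its speed limit or range.

ROBOT

A 6-joint arm with a two-finger parallel gripper is mounted at the origin on the work surface. World frame = base frame: x ahead of the robot, y to its left, z up, the work surface at z = 0. Lengths are in mm, angles in degrees, forces in N, time in s.
With the tool pointing down it reaches from about 275 to 850 mm from the base axis. Payload 19 kg.
Tool frame: the origin (TCP) lies on the mounting face of the last link; the fingertips stand 173 mm ahead of it and the grasp point (between the pads) lies 155 mm ahead of it; z points along the fingers, y is the line along which they close (so a half turn about z gives the same grasp; the last joint's range is limited). The gripper opens to 85 mm and grips with 20 to 120 N. Pads are 22 mm wide; open, the fingers measure 114 mm over their backs; the gripper's body (76 mm by 85 mm) begins 54 mm behind the grasp point. The pads swing forward as they close: fully open they stand 13 mm farther back than shut.
Start: joints at [57.811, 8.623, 82.357, -0, 89.026, -7.678], TCP at [238.56, 523.164, 404.667] pointing down, gripper open.
Joint ranges: [-160.23, 160.23], [-39.13, 120.54], [6.94, 153.29], [-79.49, 259.48], [9.18, 160.14], [-161.06, 161.06]. Speed limits (degrees/s): [108.29, 108.29, 127.2, 172.46, 172.46, 172.46].

INTERFACE

Orientations are given as [roll, pitch, yaw] about the fixed x, y, z axes, in that order (R = Rz(yaw) Ry(pitch) Rx(roll)).
In Python, from bench import robot gives the robot as it stands.
- The arm moves only by the tool play_rows, never from a script. Its argument "steps" is a list of rows, each an object of numbers: "grip": the opening, from 0 (shut) to 1 (fully open); "x", "y", "z": the shift along the tool's x, y, z normalised to -1 to 1, where 1 is 300 mm; "yaw": the turn about the tool's z normalised to -1 to 1, where 1 is 90 degrees. A call has 1 to 20 rows; each row is the pose to reach, as a shift and turn from the pose commanded when the call began, along the tool's axes at that moment; what a row does not reach only later rows make up. A row lasts 1/8 s, in which the tool goes at most 62.5 mm and 10.7 degrees, less where a joint would pass 70% of its speed; a pose out of reach is approached as far as the arm can. A call with a number of a shift or a turn outside -1 to 1 is refused whole. A call with a gripper value outside its range is refused whole. The fingers move at their own pace and stop on an object; "squeeze" is the grip in N (left out, the last holds). Time passes only in rows, so rows that repeat a pose let the fingers close. It gives the time, the measured TCP pose, the force, the opening and the grip force at its end, in the units of the state.
- robot.read_state(): the state, without advancing time (a new reading comes with each control period).
- robot.grab_frame(name): name is "side" or "top" or "wrist"; returns (picture, depth): 384x512x3 uint8, red, green, blue; 384x512 float32, mm along the optical axis (not along the pixel's ray), 0 where there is no reading.
- robot.calibration(name): a dict with "mtx" (3x3 intrinsics, pixels), "k1" (the pictures are not rectified: a ray, as slopes to the right and down, at radius r is drawn at 1 + k1 r^2 times it, then the intrinsics apply), "rvec" (rotation vector, rad) and "tvec" (3), from world to camera coordinates, as OpenCV has them; the wrist camera has in their place "hand_eye" (4x4, takes a point from camera to tool coordinates, whose origin is the TCP and whose axes are the flange's). Camera axes: x right, y down, z forward; pixel columns grow to the right and rows downward; lengths in mm; the calibration is good to about 2 mm. A picture is of the moment at which its call begins: read the wrist's pose just before it. calibration takes no time and is no camera call.
- robot.finish_job(): hands the job in; it is judged then, once.
The state is a dict: "t": time; "qpos": joint angles; "qd": joint speeds; "joint_efforts": joint torques, N m; "tcp_pos": TCP position; "ee_rot": TCP orientation; "force": force on the tool from outside, world axes, zero at the start; "moment": the same for the moment, N m; "grip_width": opening from 0.0 (shut) to 1.0 (fully open); "gripper_force": force on a finger pad.
Only numpy, scipy, OpenCV 4.12 (cv2) and the standard library are available. Lean on these libraries where they do the work, as an engineer would, in place of code of your own. Each camera call takes 0.05 s, during which the arm holds its last target. There are 200 camera calls.

## Working session

There is one attempt and no reset: what is moved stays moved. The work goes in short steps, Python scripts to look and compute and a tool call to move; the robot and the scene stay as the last step left them, time stands still between calls to the robot, and variables do not carry over. Pictures are saved under pics/ and viewed, at most 10 in all, crops included, and the job is handed in when it is done.

Besides the shell and the picture viewer there is one more tool, called after "Request:" by a JSON object that holds its "name" and its "arguments", one argument or row to a line. play_rows: Moves the arm, as the interface text tells. Its arguments: {"type":"object","properties":{"steps":{"type":"array","items":{"type":"object","properties":{"grip":{"type":"number"},"x":{"type":"number","minimum":-1,"maximum":1},"y":{"type":"number","minimum":-1,"maximum":1},"z":{"type":"number","minimum":-1,"maximum":1},"yaw":{"type":"number","minimum":-1,"maximum":1}}}},"squeeze":{"type":"number"}},"required":["steps"]}

```bash
ls; mkdir -p pics
python3 - <<'E'
from bench import robot
import cv2,numpy as np
print(robot.read_state())
for n in ("top","side"):
    p,d=robot.grab_frame(n); c=robot.calibration(n); print(n,c)
    np.savez(f"{n}0.npz",p=p,d=d)
    cv2.imwrite(f"pics/{n}0.png",cv2.resize(p[:,:,::-1],(800,600),interpolation=cv2.INTER_CUBIC))
print(robot.calibration("wrist"))
E
```

```text
pics
{'t': 0.0, 'qpos': array([ 5.78105330e+01,  8.64830879e+00,  8.23903163e+01, -1.85709577e-03,
        8.90251528e+01, -7.68000595e+00]), 'qd': array([ 0.1002144 ,  0.02262228, -0.01785375, -0.01799587, -0.11027984,
        0.03117749]), 'joint_efforts': array([ 2.99447174e-04, -7.13085222e+01, -5.70848966e+01, -2.69111206e-04,
        9.47128079e-03, -6.18576405e-05]), 'tcp_pos': array([238.56016302, 523.13812994, 404.12497698]), 'ee_rot': array([-1.79936546e+02, -6.68315587e-03,  1.55490568e+02]), 'force': array([ 0.19195741, -0.41549921, -0.58236132]), 'moment': array([ 6.52875713e-02, -9.53158109e-05,  6.99082656e-03]), 'gripper_force': 0.0, 'grip_width': 0.9996178946327141}
top {'mtx': array([[442.70241742,   0.        , 260.07349078],
       [  0.        , 442.70241742, 187.92035297],
       [  0.        ,   0.        ,   1.        ]]), 'k1': -0.1588143695735612, 'rvec': array([ 2.13067487, -2.18562599,  0.12214865]), 'tvec': array([  12.904003  ,  573.40839736, 1353.3576057 ])}
side {'mtx': array([[390.35950711,   0.        , 255.85210934],
       [  0.        , 390.35950711, 192.48695131],
       [  0.        ,   0.        ,   1.        ]]), 'k1': -0.06505121571925006, 'rvec': array([ 2.14597242, -0.86420614,  0.41197714]), 'tvec': array([-408.93865113,  333.14725428, 1136.96735656])}
{'mtx': array([[277.44821603,   0.        , 256.16072241],
       [  0.        , 277.44821603, 190.5961127 ],
       [  0.        ,   0.        ,   1.        ]]), 'k1': -0.06516339045111749, 'hand_eye': array([[ 1.09904317e-03, -9.65082111e-01, -2.61945244e-01,
         6.59538132e+01],
       [ 9.99998882e-01,  7.95103214e-04,  1.26630301e-03,
        -1.25846592e+00],
       [-1.01381287e-03, -2.61946343e-01,  9.65081906e-01,
         2.91817702e+01],
       [ 0.00000000e+00,  0.00000000e+00,  0.00000000e+00,
         1.00000000e+00]])}
```

View pics/top0.png

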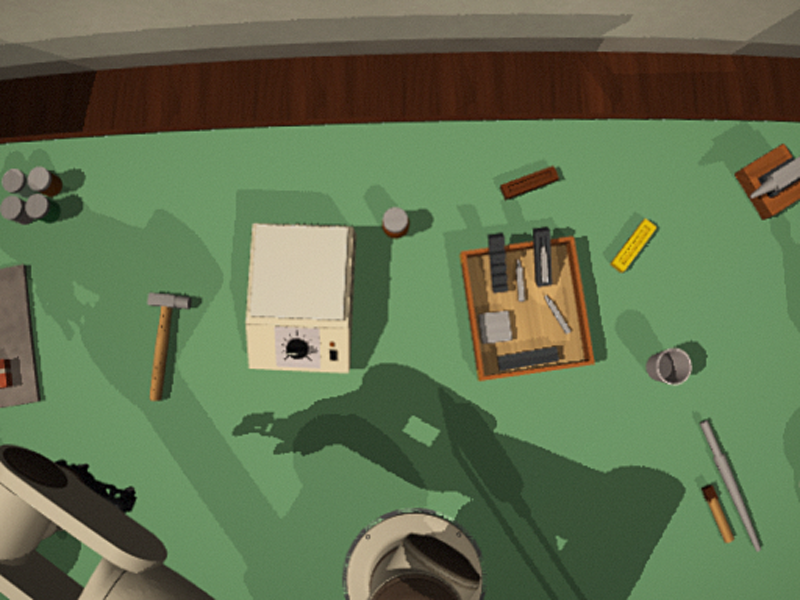

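View pics/side0.png

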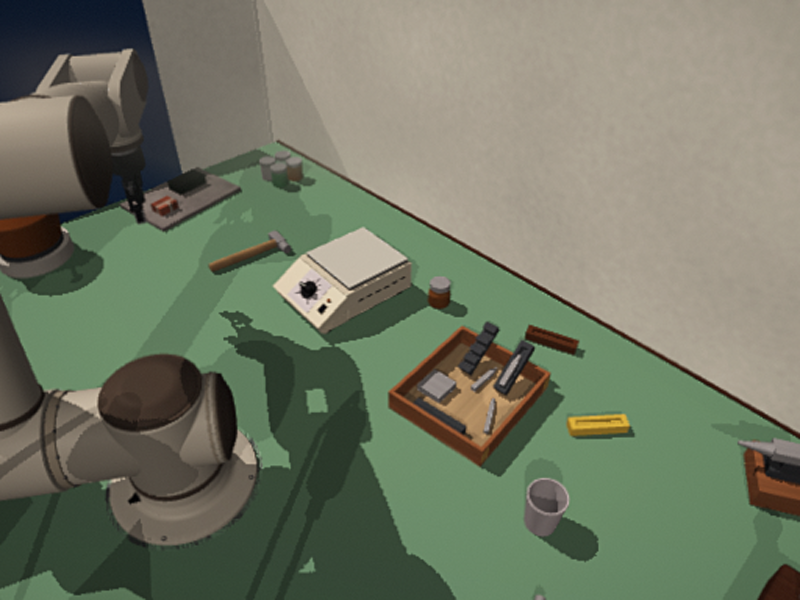

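Candidates for the mould: the bar at (542,257) in the top view has a single long groove with a punch in it, so it looks like the mould. The bar at (498,262) has cross grooves, so it is the swage block. The bar at (530,358) is plain. The brown bar at (530,182) and yellow bar at (635,245) are decoys. The hotplate is on the left with its knob at (297,348), and the crate is on the right. I'll confirm with a wrist close-up.

```bash
cat > h.py <<'E'
import numpy as np, cv2
from scipy.spatial.transform import Rotation as Ro
from bench import robot
def rays(cal,px):
    px=np.asarray(px,float).reshape(-1,2); K=cal["mtx"]
    d=np.c_[(px[:,0]-K[0,2])/K[0,0],(px[:,1]-K[1,2])/K[1,1]]; s=d.copy()
    for _ in range(20): s=d/(1+cal["k1"]*(s**2).sum(1,keepdims=True))
    return np.c_[s,np.ones(len(s))]
def pose(name,st=None):
    c=robot.calibration(name)
    if name=="wrist":
        R=Ro.from_euler("xyz",st["ee_rot"],degrees=True).as_matrix(); H=c["hand_eye"]
        return c,R@H[:3,:3],R@H[:3,3]+st["tcp_pos"]
    R=cv2.Rodrigues(c["rvec"])[0]; return c,R.T,-R.T@c["tvec"]
def w_depth(name,px,d,st=None):
    c,R,o=pose(name,st); px=np.asarray(px,float).reshape(-1,2)
    z=np.array([np.median(d[int(v)-1:int(v)+2,int(u)-1:int(u)+2]) for u,v in px])
    return (R@(rays(c,px)*z[:,None]).T).T+o
def w_plane(name,px,zw,st=None):
    c,R,o=pose(name,st); r=(R@rays(c,px).T).T
    return o+r*((zw-o[2])/r[:,2])[:,None]
def proj(name,P,st=None):
    c,R,o=pose(name,st); q=(np.asarray(P,float).reshape(-1,3)-o)@R; s=q[:,:2]/q[:,2:]
    s=s*(1+c["k1"]*(s**2).sum(1,keepdims=True)); return s@c["mtx"][:2,:2].T+c["mtx"][:2,2]
def shift(target_tcp,yaw,st=None):
    "print the row numbers for TCP target (mm) and world yaw (deg) from commanded ~ measured pose"
    st=st or robot.read_state(); R=Ro.from_euler("xyz",st["ee_rot"],degrees=True).as_matrix()
    s=R.T@(np.array(target_tcp)-st["tcp_pos"])/300; dy=(st["ee_rot"][2]-yaw+180)%360-180
    print("row xyz",s.round(4),"yaw",round(dy/90,4))
def snap(name,tag):
    st=robot.read_state(); p,d=robot.grab_frame(name); np.savez(tag+".npz",p=p,d=d,**{k:st[k] for k in("tcp_pos","ee_rot")}); return st,p,d
def load(tag):
    z=np.load(tag+".npz"); return dict(z),z["p"],z["d"]
E
python3 - <<'E'
from h import *
z=np.load("top0.npz"); d=z["d"]
def f(n,pts): 
    P=w_depth("top",np.array(pts)*.64,d)
    print(n,P.round(0).tolist())
f("crate corners",[(462,253),(573,239),(592,362),(479,378)])
f("mould up,mid,low",[(541,232),(542,257),(541,282)])
f("plate",[(255,226),(351,228),(345,317),(250,315),(300,272)])
f("knob",[(297,348)]);f("jar",[(396,218)]);f("tin",[(670,366)]);f("hp front",[(250,370),(349,371)])
shift([500,-150,400],180)
E
```

```text
crate corners [[652.0, -116.0, 39.0], [674.0, -341.0, 49.0], [426.0, -366.0, 51.0], [401.0, -141.0, 42.0]]
mould up,mid,low [[682.0, -269.0, 85.0], [636.0, -272.0, 67.0], [590.0, -274.0, 33.0]]
plate [[709.0, 292.0, 90.0], [699.0, 103.0, 87.0], [524.0, 117.0, 93.0], [532.0, 300.0, 96.0], [613.0, 201.0, 102.0]]
knob [[468.0, 213.0, 76.0]]
jar [[722.0, 15.0, 65.0]]
tin [[412.0, -544.0, 5.0]]
hp front [[428.0, 323.0, 1.0], [422.0, 116.0, 36.0]]
row xyz [-1.7239 -1.6801  0.0153] yaw -0.2723
```

Run:
```python
from h import *
shift([425,135,390],186)
```

```text
row xyz [-1.1023 -0.9194  0.0479] yaw -0.339
```

Request:
{"name": "play_rows", "arguments": {
  "steps": [
    {"x":-0.95,"y":-0.8,"z":0,"yaw":-0.339,"grip":0.5},
    {"x":-0.95,"y":-0.8,"z":0,"yaw":-0.339,"grip":0.5},
    {"x":-0.95,"y":-0.8,"z":0,"yaw":-0.339,"grip":0.5},
    {"x":-0.95,"y":-0.8,"z":0,"yaw":-0.339,"grip":0.5},
    {"x":-0.95,"y":-0.8,"z":0,"yaw":-0.339,"grip":0.5},
    {"x":-0.95,"y":-0.8,"z":0,"yaw":-0.339,"grip":0.5},
    {"x":-0.95,"y":-0.8,"z":0,"yaw":-0.339,"grip":0.5}
  ]
}}

```text
t: 0.98
tcp_pos: [399.2, 183.8, 404.6]
ee_rot: [-180.0, -0.0, -174.2]
force: [-0.1, 1.2, -0.3]
grip_width: 0.501
gripper_force: 0.0
```

Run:
```python
from h import *
s=robot.read_state();print(s["tcp_pos"],s["ee_rot"])
shift([600,-250,330],186)
```

```text
[399.17063603 183.83463279 404.57408522] [-1.79968226e+02 -6.59821694e-03 -1.74192870e+02]
row xyz [-0.5197 -1.5063  0.2494] yaw -0.0021
```

Request:
{"name": "play_rows", "arguments": {
  "steps": [
    {"x":-0.3,"y":-0.9,"z":0.1},
    {"x":-0.3,"y":-0.9,"z":0.1},
    {"x":-0.3,"y":-0.9,"z":0.1},
    {"x":-0.3,"y":-0.9,"z":0.1},
    {"x":-0.3,"y":-0.9,"z":0.1}
  ]
}}

```text
invalid input at $.steps[0]: expected keys grip, x, y, z, yaw
```

Request:
{"name": "play_rows", "arguments": {
  "steps": [
    {"x":-0.22,"y":-0.6,"z":0.15},
    {"x":-0.22,"y":-0.6,"z":0.15},
    {"x":-0.22,"y":-0.6,"z":0.15},
    {"x":-0.22,"y":-0.6,"z":0.15},
    {"x":-0.22,"y":-0.6,"z":0.15},
    {"x":-0.22,"y":-0.6,"z":0.15}
  ]
}}

```text
invalid input at $.steps[0]: expected keys grip, x, y, z, yaw
```

Run:
```python
from h import *
st,p,d=snap("wrist","w1"); print(st["tcp_pos"],st["ee_rot"],st["qpos"])
c=proj("wrist",[[636,-272,60]],st)[0];print(c)
u,v=int(c[0])-130,int(c[1])-98
cv2.imwrite("pics/w1.png",cv2.resize(p[:,:,::-1],(800,600),interpolation=cv2.INTER_CUBIC))
```

```text
[399.17063603 183.83463279 404.57408522] [-1.79968226e+02 -6.59821694e-03 -1.74192870e+02] [ 1.46740015e+01 -7.85544780e+00  9.89515623e+01 -3.03823972e-02
  8.89153025e+01 -8.11325518e+01]
[-57.10411542 298.32694346]
```

View pics/w1.png

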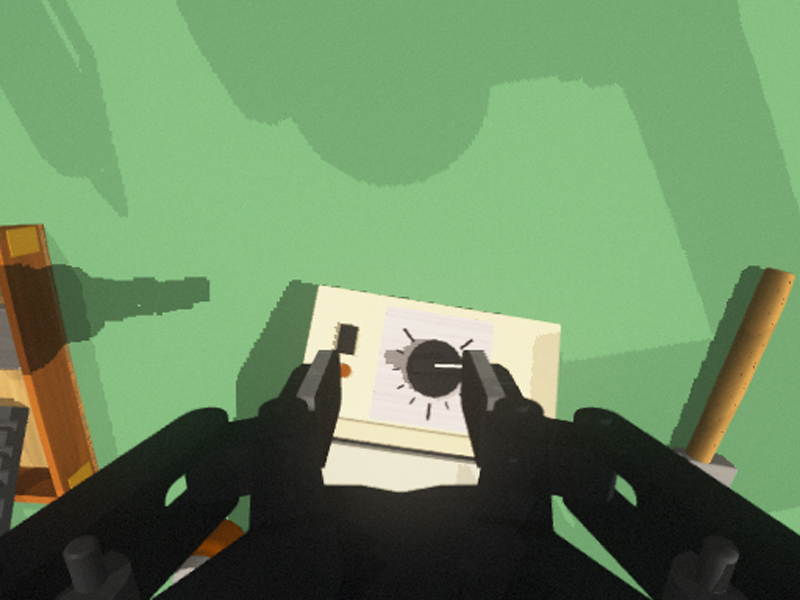

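The picture shows the hotplate. The knob is at (433,368) with its white pointer line pointing right, which is world +y (about -100° from up). The long middle tick is at (430,410). The move rows need all five keys, so the last move was refused.

Request:
{"name": "play_rows", "arguments": {
  "steps": [
    {"x":-0.3,"y":-0.9,"z":0.1,"yaw":0,"grip":0.5},
    {"x":-0.3,"y":-0.9,"z":0.1,"yaw":0,"grip":0.5},
    {"x":-0.3,"y":-0.9,"z":0.1,"yaw":0,"grip":0.5},
    {"x":-0.3,"y":-0.9,"z":0.1,"yaw":0,"grip":0.5},
    {"x":-0.3,"y":-0.9,"z":0.1,"yaw":0,"grip":0.5}
  ]
}}

```text
t: 1.65
tcp_pos: [516.7, -74.7, 373.9]
ee_rot: [180.0, -0.1, -174.1]
force: [0.4, 0.1, 0.5]
grip_width: 0.498
gripper_force: 0.0
```

Request:
{"name": "play_rows", "arguments": {
  "steps": [
    {"x":-0.22,"y":-0.6,"z":0.15,"yaw":0,"grip":0.5},
    {"x":-0.22,"y":-0.6,"z":0.15,"yaw":0,"grip":0.5},
    {"x":-0.22,"y":-0.6,"z":0.15,"yaw":0,"grip":0.5},
    {"x":-0.22,"y":-0.6,"z":0.15,"yaw":0,"grip":0.5},
    {"x":-0.22,"y":-0.6,"z":0.15,"yaw":0,"grip":0.5},
    {"x":-0.22,"y":-0.6,"z":0.15,"yaw":0,"grip":0.5}
  ]
}}

```text
t: 2.4
tcp_pos: [600.4, -243.3, 330.4]
ee_rot: [-180.0, 0.0, -173.9]
force: [0.5, 1.0, 0.1]
grip_width: 0.498
gripper_force: 0.0
```

Run:
```python
from h import *
st,p,d=snap("wrist","w2"); print(st["tcp_pos"],st["ee_rot"],st["qpos"])
print(proj("wrist",[[636,-272,60],[682,-269,85],[590,-274,33]],st)*800/512)
cv2.imwrite("pics/w2.png",cv2.resize(p[:,:,::-1],(800,600),interpolation=cv2.INTER_CUBIC))
```

```text
[ 600.35684837 -243.33171691  330.35306531] [-1.79989772e+02  2.56125315e-02 -1.73940465e+02] [-2.88735208e+01  1.91124284e+01  7.80716477e+01  6.33086929e-03
  8.27890693e+01 -1.24933847e+02]
[[347.82200052 351.54339695]
 [342.28766131 442.6718354 ]
 [355.09098135 267.14427459]]
```

View pics/w2.png

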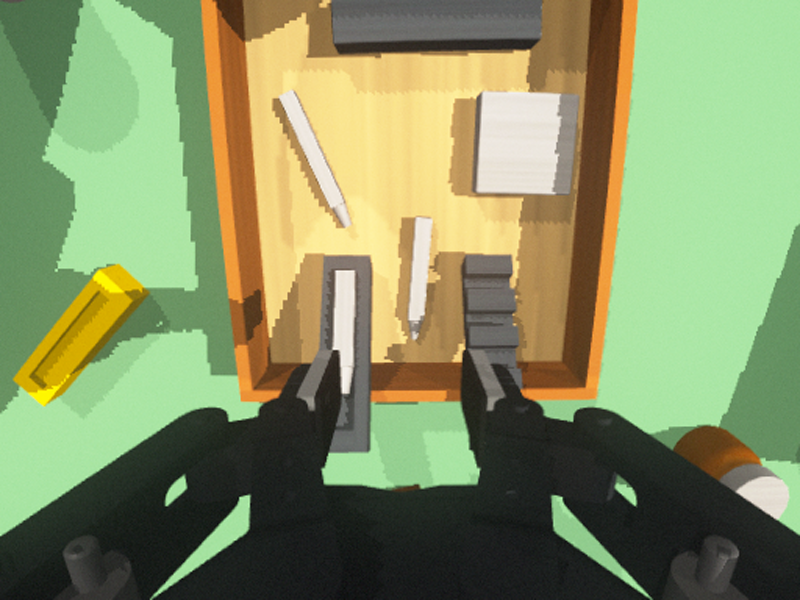

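The mould is the bar at (347,350), with one long groove and the punch lying in it. The swage block is at (488,310), punch2 at (420,270), punch1 at (318,155), the plain bar at (437,25) and the bench block at (525,143). I'll confirm with an enlarged crop.

Run:
```python
from h import *
st,p,d=load("w2")
u0,v0,w,h=160,150,184,138
cv2.imwrite("pics/c2.png",cv2.resize(p[v0:v0+h,u0:u0+w,::-1],(800,600),interpolation=cv2.INTER_CUBIC))
print(800/w)
```

```text
4.3478260869565215
```

View pics/c2.png

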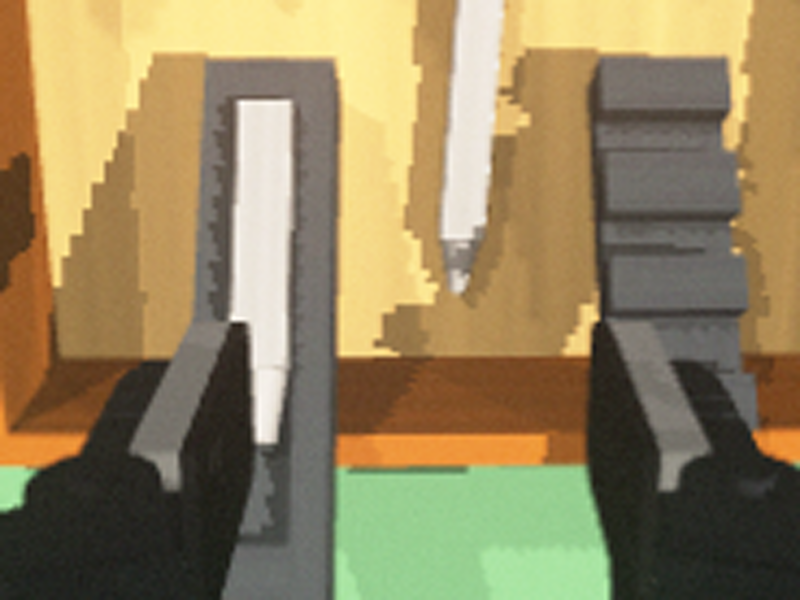

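Confirmed: one lengthwise groove holding the punch, with its butt at crop (264,100) and its shoulder at (268,366). The right-hand bar has cross grooves.

Run:
```python
from h import *
st,p,d=load("w2"); k=184/800
W=lambda pts:w_depth("wrist",np.array(pts,float)*k+[160,150],d,st)
P=W([(264,112),(266,160),(266,230),(267,300),(268,350)]);print("punch",P.round(1).tolist())
M=W([(325,75),(322,150),(318,250),(318,400),(318,560)]);print("mould right",M.round(1).tolist())
dd=P[-1]-P[0];print("dir",np.degrees(np.arctan2(dd[1],dd[0])),np.degrees(np.arctan2(dd[2],np.hypot(*dd[:2]))))
dd=M[-1]-M[0];print("dir",np.degrees(np.arctan2(dd[1],dd[0])),np.degrees(np.arctan2(dd[2],np.hypot(*dd[:2]))))
# crate: inner far wall rim corners / floor
F=lambda pts:w_depth("wrist",np.array(pts,float)*.64,d,st)
print("floor",F([(400,150),(410,80)]).round(1).tolist())
C=w_plane("wrist",np.array([(240,398),(597,397),(203,5),(634,5)])*.64,50,st);print("crate out",C.round(1).tolist())
# plate: top view depth
z=np.load("top0.npz");dt=z["d"]
vv,uu=np.mgrid[100:250,140:240];px=np.c_[uu.ravel(),vv.ravel()]
Q=w_depth("top",px,dt);q=Q[(abs(Q[:,2]-100)<5)];print(len(q),q.mean(0),cv2.minAreaRect(q[:,:2].astype(np.float32)))
```

```text
punch [[593.9, -279.3, 39.7], [603.4, -277.5, 45.0], [616.7, -275.5, 53.4], [629.5, -273.4, 61.8], [638.3, -271.8, 67.4]]
mould right [[586.4, -267.2, 28.5], [601.7, -265.9, 38.0], [621.3, -264.2, 49.9], [648.8, -260.5, 67.1], [676.2, -256.8, 84.7]]
dir 9.572214697737035 31.62894211262455
dir 6.618039703564354 31.832451512993096
floor [[515.3, -253.6, 8.2], [472.4, -251.9, 7.4]]
crate out [[680.4, -340.4, 50.0], [655.3, -109.3, 50.0], [453.9, -364.8, 50.0], [428.6, -137.7, 50.0]]
3527 [613.92334282 204.58348336 100.90305868] ((613.6692504882812, 205.056640625), (186.78585815429688, 181.6029052734375), 86.64241790771484)
```

Run:
```python
from h import *
shift([610,-276.3,222.5],-173)
```

```text
row xyz [-0.0201 -0.1126  0.3602] yaw -0.0103
```

Request:
{"name": "play_rows", "arguments": {
  "steps": [
    {"x":-0.02,"y":-0.113,"z":0.15,"yaw":-0.01,"grip":0.3},
    {"x":-0.02,"y":-0.113,"z":0.25,"yaw":-0.01,"grip":0.3},
    {"x":-0.02,"y":-0.113,"z":0.3,"yaw":-0.01,"grip":0.3},
    {"x":-0.02,"y":-0.113,"z":0.33,"yaw":-0.01,"grip":0.3},
    {"x":-0.02,"y":-0.113,"z":0.33,"yaw":-0.01,"grip":0.3}
  ],
  "squeeze": 40
}}

```text
t: 3.08
tcp_pos: [610.1, -277.3, 231.4]
ee_rot: [-180.0, 0.0, -173.1]
force: [-0.1, 0.2, 0.4]
grip_width: 0.301
gripper_force: 0.0
```

Run:
```python
from h import *
st,p,d=snap("wrist","w3"); print(st["tcp_pos"],st["ee_rot"][2],st["force"],st["grip_width"])
cv2.imwrite("pics/w3.png",cv2.resize(p[130:330,130:380,::-1],(750,600),interpolation=cv2.INTER_CUBIC))
shift([610,-276.3,222.5],-173)
```

```text
[ 610.12290776 -277.28507034  231.35206377] -173.06720481232486 [-0.09318712  0.16482188  0.37603643] 0.30061380479990363
row xyz [0.0002 0.004  0.0311] yaw -0.0008
```

View pics/w3.png

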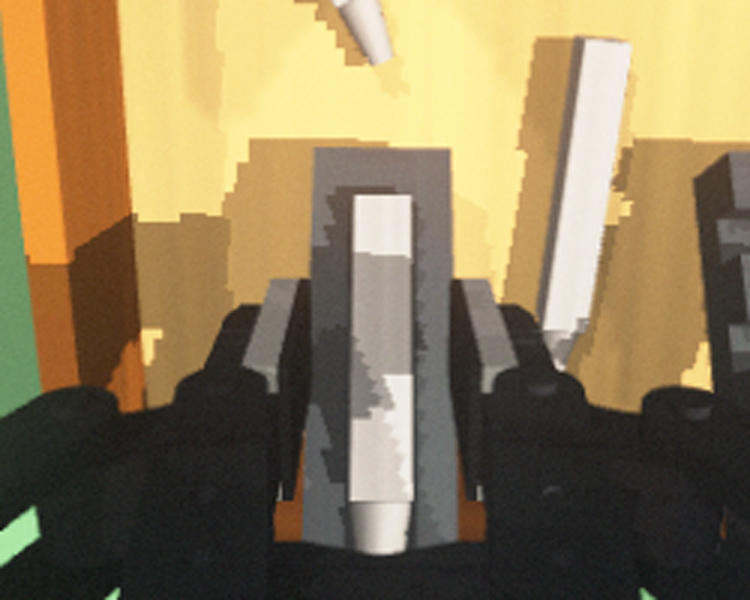

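The fingers straddle the punch symmetrically: pads at about x=305 and 452, punch at about 382. Descending and closing.

Request:
{"name": "play_rows", "arguments": {
  "steps": [
    {"x":0,"y":0.002,"z":0.015,"yaw":0,"grip":0.3},
    {"x":0,"y":0.002,"z":0.028,"yaw":0,"grip":0.3},
    {"x":0,"y":0.002,"z":0.028,"yaw":0,"grip":0.3}
  ]
}}

```text
t: 3.5
tcp_pos: [609.8, -277.1, 222.1]
ee_rot: [180.0, -0.0, -173.1]
force: [0.5, -0.3, -0.1]
grip_width: 0.299
gripper_force: 0.0
```

Request:
{"name": "play_rows", "arguments": {
  "steps": [
    {"x":0,"y":0,"z":0,"yaw":0,"grip":0.0},
    {"x":0,"y":0,"z":0,"yaw":0,"grip":0.0},
    {"x":0,"y":0,"z":0,"yaw":0,"grip":0.0},
    {"x":0,"y":0,"z":0,"yaw":0,"grip":0.0}
  ]
}}

```text
t: 4.0
tcp_pos: [609.9, -277.2, 222.5]
ee_rot: [-180.0, 0.0, -173.1]
force: [-0.6, -0.1, 1.5]
grip_width: 0.097
gripper_force: 39.2
```

Request:
{"name": "play_rows", "arguments": {
  "steps": [
    {"x":0,"y":0,"z":-0.03,"yaw":0,"grip":0.0},
    {"x":0,"y":0,"z":-0.08,"yaw":0,"grip":0.0},
    {"x":0,"y":0,"z":-0.18,"yaw":0,"grip":0.0},
    {"x":0,"y":0,"z":-0.18,"yaw":0,"grip":0.0}
  ]
}}

```text
t: 4.5
tcp_pos: [610.3, -277.4, 280.0]
ee_rot: [-179.8, 0.2, -173.1]
force: [-0.5, -0.6, -1.0]
grip_width: 0.099
gripper_force: 39.0
```

Run:
```python
from h import *
st,p,d=snap("wrist","w4"); print(st["tcp_pos"],st["force"],st["grip_width"],st["gripper_force"])
cv2.imwrite("pics/w4.png",cv2.resize(p[:,:,::-1],(800,600),interpolation=cv2.INTER_CUBIC))
shift([511,-246,200],-173.4)
```

```text
[ 610.33920151 -277.37725883  279.99197405] [-0.47550611 -0.58383686 -1.00853931] 0.09855321024661862 39.022085666656494
row xyz [0.3159 0.1436 0.2598] yaw 0.0034
```

View pics/w4.png

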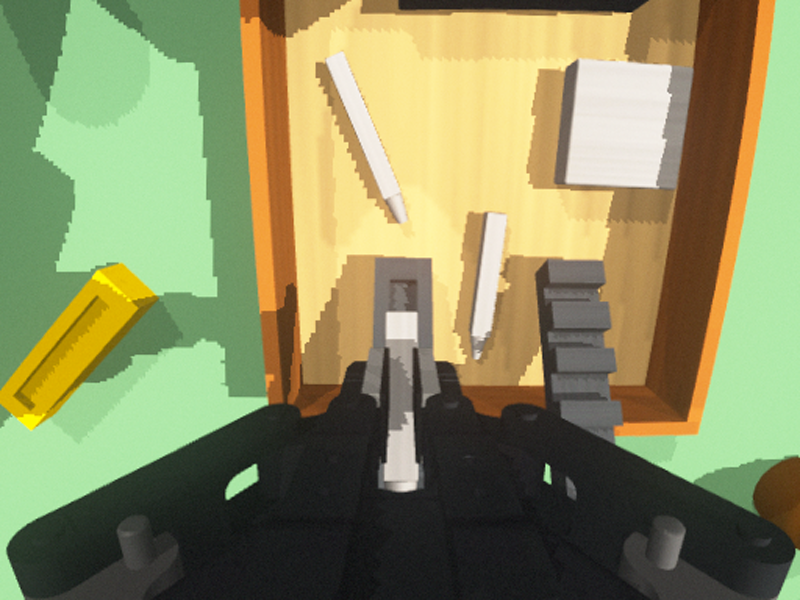

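The punch is held, with its butt at (402,314) and tip at (400,487). The empty groove shows beneath it and the mould hasn't moved. Next I work out the punch's position relative to the tool.

Run:
```python
from h import *
st,p,d=load("w4")
P=w_depth("wrist",np.array([(401,320),(401,350),(400,400),(400,440),(400,470)])*.64,d,st);print(P.round(1).tolist())
M=w_depth("wrist",np.array([(382,270),(425,270),(425,330),(404,264)])*.64,d,st);print("mould",M.round(1).tolist())
c=np.array([538.6,-239]);y=np.radians(6.2);R=np.array([[np.cos(y),-np.sin(y)],[np.sin(y),np.cos(y)]])
for q in [(-63,-16.5),(-63,8.5),(7,8.5),(7,-16.5)]:
    w=c+R@q; print(w.round(1), (proj("wrist",[[*w,6]],st)[0]*800/512).round(0))
```

```text
[[595.1, -280.5, 97.0], [604.4, -279.3, 103.4], [619.6, -277.8, 112.6], [631.1, -276.4, 119.8], [639.4, -275.4, 125.0]]
mould [[591.3, -291.0, 29.9], [588.6, -268.8, 29.9], [615.4, -266.0, 46.8], [587.0, -280.0, 28.3]]
[ 477.8 -262.2] [464.  54.]
[ 475.1 -237.4] [512.  55.]
[ 544.6 -229.8] [503. 192.]
[ 547.3 -254.6] [458. 191.]
```

Run:
```python
from h import *
shift([485,-249,207],-173.4)
```

```text
row xyz [0.4031 0.144  0.2363] yaw 0.0034
```

Request:
{"name": "play_rows", "arguments": {
  "steps": [
    {"x":0.2,"y":0.07,"z":0.0,"yaw":0.003,"grip":0.0},
    {"x":0.4,"y":0.144,"z":0.0,"yaw":0.003,"grip":0.0},
    {"x":0.403,"y":0.144,"z":0.05,"yaw":0.003,"grip":0.0},
    {"x":0.403,"y":0.144,"z":0.18,"yaw":0.003,"grip":0.0},
    {"x":0.403,"y":0.144,"z":0.236,"yaw":0.003,"grip":0.0},
    {"x":0.403,"y":0.144,"z":0.236,"yaw":0.003,"grip":0.0}
  ]
}}

```text
t: 5.3
tcp_pos: [484.9, -248.8, 204.4]
ee_rot: [179.9, -0.1, -173.4]
force: [0.7, -0.4, -0.7]
grip_width: 0.097
gripper_force: 39.2
```

Request:
{"name": "play_rows", "arguments": {
  "steps": [
    {"x":0,"y":0,"z":0.01,"yaw":0,"grip":0.0},
    {"x":0,"y":0,"z":0.02,"yaw":0,"grip":0.0},
    {"x":0,"y":0,"z":0.03,"yaw":0,"grip":0.0},
    {"x":0,"y":0,"z":0.04,"yaw":0,"grip":0.0},
    {"x":0,"y":0,"z":0.047,"yaw":0,"grip":0.0},
    {"x":0,"y":0,"z":0.047,"yaw":0,"grip":0.0}
  ],
  "squeeze": 20
}}

```text
t: 6.05
tcp_pos: [485.5, -249.2, 193.1]
ee_rot: [-179.9, 0.2, -173.4]
force: [1.6, 0.3, 16.2]
grip_width: 0.096
gripper_force: 54.3
```

Request:
{"name": "play_rows", "arguments": {
  "steps": [
    {"x":0,"y":0,"z":0,"yaw":0,"grip":0.13},
    {"x":0,"y":0,"z":0,"yaw":0,"grip":0.2},
    {"x":0,"y":0,"z":0,"yaw":0,"grip":0.25},
    {"x":0,"y":0,"z":-0.1,"yaw":0,"grip":0.25},
    {"x":-0.3,"y":-0.11,"z":-0.28,"yaw":0,"grip":0.5},
    {"x":-0.41,"y":-0.11,"z":-0.28,"yaw":0,"grip":0.5},
    {"x":-0.41,"y":-0.11,"z":-0.28,"yaw":0,"grip":0.5}
  ]
}}

```text
t: 6.92
tcp_pos: [613.2, -267.4, 276.2]
ee_rot: [-179.9, 0.1, -173.3]
force: [0.0, 1.1, -0.8]
grip_width: 0.5
gripper_force: 0.0
```

Run:
```python
from h import *
st,p,d=snap("wrist","w5"); print(st["tcp_pos"],st["force"],st["grip_width"],st["gripper_force"])
cv2.imwrite("pics/w5.png",cv2.resize(p[:,:,::-1],(800,600),interpolation=cv2.INTER_CUBIC))
```

```text
[ 613.17785806 -267.40620414  276.23893088] [ 0.01781664  1.10346167 -0.78101548] 0.5000645619259788 0.0
```

View pics/w5.png

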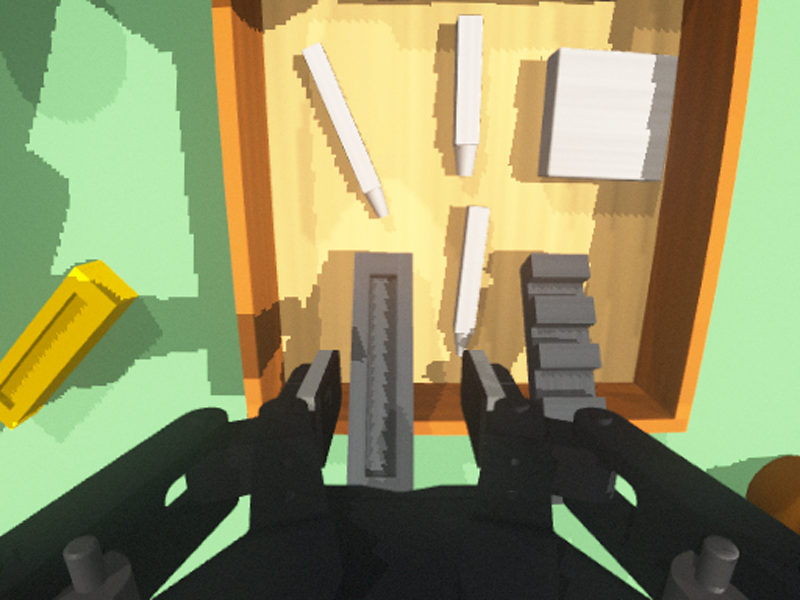

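The square punch lies flat on the crate floor at (468,95), clear of everything. The mould's groove is empty; its lower top edge runs (355..412,254) and the groove runs (382,275)–(380,477).

Run:
```python
from h import *
st,p,d=load("w5")
W=lambda a:w_depth("wrist",np.array(a,float)*.64,d,st)
L=W([(361,268),(360,300),(357,400),(356,470)]);R=W([(405,268),(405,300),(404,400),(404,470)])
print(L.round(1).tolist(),R.round(1).tolist());m=(L+R)/2;print(m.round(1).tolist())
a=m[-1]-m[0];print(np.degrees(np.arctan2(a[1],a[0])),np.degrees(np.arctan2(a[2],np.hypot(*a[:2]))))
E_=W([(383,258),(381,483)]);print("ends",E_.round(1).tolist())
```

```text
[[592.7, -291.1, 30.9], [606.9, -289.4, 40.0], [647.9, -284.8, 65.6], [674.1, -281.4, 81.7]] [[590.1, -268.9, 30.4], [604.2, -267.3, 40.1], [645.5, -263.0, 65.2], [671.6, -259.9, 81.4]]
[[591.4, -280.0, 30.7], [605.6, -278.4, 40.0], [646.7, -273.9, 65.4], [672.8, -270.7, 81.6]]
6.534262643987122 31.836639769595994
ends [[586.9, -280.6, 27.6], [676.9, -269.6, 85.1]]
```

Run:
```python
from h import *
shift([640.5,-275,211],-173.5)
```

```text
row xyz [-0.0872 -0.0356  0.2166] yaw 0.002
```

Request:
{"name": "play_rows", "arguments": {
  "steps": [
    {"x":-0.087,"y":-0.036,"z":0.05,"yaw":0.002,"grip":0.53},
    {"x":-0.087,"y":-0.036,"z":0.1,"yaw":0.002,"grip":0.53},
    {"x":-0.087,"y":-0.036,"z":0.15,"yaw":0.002,"grip":0.53},
    {"x":-0.087,"y":-0.036,"z":0.19,"yaw":0.002,"grip":0.53},
    {"x":-0.087,"y":-0.036,"z":0.217,"yaw":0.002,"grip":0.53},
    {"x":-0.087,"y":-0.036,"z":0.217,"yaw":0.002,"grip":0.53}
  ]
}}

```text
t: 7.72
tcp_pos: [637.6, -275.1, 209.9]
ee_rot: [180.0, -0.0, -173.6]
force: [-0.4, 0.3, -0.4]
grip_width: 0.531
gripper_force: 0.0
```

Request:
{"name": "play_rows", "arguments": {
  "steps": [
    {"x":0,"y":0,"z":0,"yaw":0,"grip":0},
    {"x":0,"y":0,"z":0,"yaw":0,"grip":0},
    {"x":0,"y":0,"z":0,"yaw":0,"grip":0},
    {"x":0,"y":0,"z":0,"yaw":0,"grip":0}
  ],
  "squeeze": 50
}}

```text
t: 8.22
tcp_pos: [637.9, -275.2, 211.0]
ee_rot: [-180.0, 0.0, -173.5]
force: [-2.9, -0.2, 5.8]
grip_width: 0.34
gripper_force: 51.0
```

Request:
{"name": "play_rows", "arguments": {
  "steps": [
    {"x":0,"y":0,"z":-0.03,"yaw":0,"grip":0},
    {"x":0,"y":0,"z":-0.08,"yaw":0,"grip":0},
    {"x":0,"y":0,"z":-0.16,"yaw":0,"grip":0},
    {"x":0,"y":0,"z":-0.28,"yaw":0,"grip":0},
    {"x":0,"y":0,"z":-0.4,"yaw":0,"grip":0},
    {"x":0,"y":0,"z":-0.45,"yaw":0,"grip":0},
    {"x":0,"y":0,"z":-0.45,"yaw":0,"grip":0}
  ]
}}

```text
t: 9.1
tcp_pos: [637.9, -275.1, 346.0]
ee_rot: [-179.9, 0.1, -173.5]
force: [-0.1, 0.0, -5.8]
grip_width: 0.337
gripper_force: 50.2
```

Run:
```python
from h import *
st,p,d=snap("wrist","w6"); print(st["tcp_pos"],st["force"],st["moment"],st["grip_width"],st["gripper_force"])
for u in (230,256):
  px=np.array([(u,v) for v in range(130,330,12)]);print(np.c_[px[:,1],w_depth("wrist",px,d,st)-st["tcp_pos"]].round(0).tolist())
# hotplate from w1
st,p,d=load("w1")
vv,uu=np.mgrid[170:384:2,150:400:2];Q=w_depth("wrist",np.c_[uu.ravel(),vv.ravel()][(vv.ravel()<382)],d,st)
f=w_depth("wrist",np.array([(433,368)])*.64,d,st);print("knob",f)
print("front top edge",w_plane("wrist",np.array([(318,286),(560,324)])*.64,40,st), w_depth("wrist",np.array([(322,292),(556,328),(332,438),(470,457)])*.64,d,st).round(1).tolist())
```

```text
[ 637.89789155 -275.05738316  346.01327763] [-0.14697141  0.01612075 -5.76356833] [0.07707533 0.05882689 0.00678245] 0.3368482084460128 50.154410898685455
[[130.0, -47.0, -35.0, -338.0], [142.0, -50.0, -21.0, -184.0], [154.0, -44.0, -20.0, -180.0], [166.0, -38.0, -20.0, -176.0], [178.0, -32.0, -19.0, -173.0], [190.0, -27.0, -18.0, -169.0], [202.0, -21.0, -17.0, -166.0], [214.0, -16.0, -16.0, -162.0], [226.0, -11.0, -16.0, -159.0], [238.0, -6.0, -15.0, -156.0], [250.0, -1.0, -14.0, -153.0], [262.0, 4.0, -13.0, -150.0], [274.0, 9.0, -13.0, -147.0], [286.0, 13.0, -12.0, -144.0], [298.0, 18.0, -11.0, -141.0], [310.0, 22.0, -11.0, -138.0], [322.0, -10.0, -10.0, -93.0]]
[[130.0, -50.0, -7.0, -338.0], [142.0, -52.0, -7.0, -183.0], [154.0, -46.0, -6.0, -180.0], [166.0, -39.0, -6.0, -182.0], [178.0, -33.0, -5.0, -179.0], [190.0, -27.0, -4.0, -175.0], [202.0, -21.0, -4.0, -171.0], [214.0, -15.0, -3.0, -168.0], [226.0, -10.0, -2.0, -165.0], [238.0, -5.0, -2.0, -161.0], [250.0, 0.0, -1.0, -158.0], [262.0, 6.0, -1.0, -155.0], [274.0, 11.0, 0.0, -152.0], [286.0, 15.0, 1.0, -149.0], [298.0, 20.0, 1.0, -146.0], [310.0, 25.0, 2.0, -143.0], [322.0, -11.0, -2.0, -93.0]]
knob [[460.67378013 212.84204438  87.38308679]]
front top edge [[420.68474499 118.99568904  40.        ]
 [432.44409247 318.30127764  40.        ]] [[424.9, 122.7, 41.5], [436.0, 315.4, 40.5], [411.4, 162.9, 258.7], [528.2, 249.2, 93.3]]
```

Run:
```python
from h import *
shift([611,206.5,335],176.6)
```

```text
row xyz [-0.0916  1.605   0.0323] yaw 0.1094
```

Request:
{"name": "play_rows", "arguments": {
  "steps": [
    {"x":-0.02,"y":0.1,"z":0,"yaw":0.02,"grip":0},
    {"x":-0.03,"y":0.25,"z":0,"yaw":0.04,"grip":0},
    {"x":-0.04,"y":0.4,"z":0,"yaw":0.06,"grip":0},
    {"x":-0.05,"y":0.55,"z":0,"yaw":0.08,"grip":0},
    {"x":-0.06,"y":0.7,"z":0,"yaw":0.1,"grip":0},
    {"x":-0.06,"y":0.85,"z":0,"yaw":0.109,"grip":0},
    {"x":-0.06,"y":0.95,"z":0,"yaw":0.109,"grip":0},
    {"x":-0.06,"y":0.95,"z":0,"yaw":0.109,"grip":0}
  ]
}}

```text
t: 10.15
tcp_pos: [623.3, 12.1, 343.6]
ee_rot: [180.0, -0.1, 176.8]
force: [0.7, -0.6, -4.9]
grip_width: 0.341
gripper_force: 50.5
```

Run:
```python
from h import *
shift([611,206.5,330],176.6)
```

```text
row xyz [0.0773 0.6447 0.0459] yaw 0.002
```

Request:
{"name": "play_rows", "arguments": {
  "steps": [
    {"x":0.02,"y":0.12,"z":0,"yaw":0.002,"grip":0},
    {"x":0.04,"y":0.3,"z":0,"yaw":0.002,"grip":0},
    {"x":0.06,"y":0.48,"z":0.01,"yaw":0.002,"grip":0},
    {"x":0.077,"y":0.6,"z":0.03,"yaw":0.002,"grip":0},
    {"x":0.077,"y":0.645,"z":0.046,"yaw":0.002,"grip":0},
    {"x":0.077,"y":0.645,"z":0.046,"yaw":0.002,"grip":0},
    {"x":0.077,"y":0.645,"z":0.046,"yaw":0.002,"grip":0}
  ]
}}

```text
t: 11.02
tcp_pos: [612.4, 203.4, 331.1]
ee_rot: [-180.0, -0.0, 176.4]
force: [0.5, -1.0, -5.0]
grip_width: 0.339
gripper_force: 50.9
```

Run:
```python
from h import *
st,p,d=snap("wrist","w7"); print(st["tcp_pos"],st["ee_rot"],st["force"],st["grip_width"])
# plate outline: points with z 98..103
vv,uu=np.mgrid[2:382,2:510];px=np.c_[uu.ravel(),vv.ravel()];Q=w_depth("wrist",px,d,st).reshape(380,508,3)
z=Q[...,2];m=(abs(z-101)<3);print(m.sum(),np.median(z[m]))
q=Q[m];H=np.radians(-3.36);ax=np.array([np.cos(H),np.sin(H)]);ay=np.array([-np.sin(H),np.cos(H)])
print("extent x",np.percentile(q[:,:2]@ax,[.5,99.5]),"y",np.percentile(q[:,:2]@ay,[.5,99.5]), "target",np.array([613.7,206.5])@ax,np.array([613.7,206.5])@ay)
g=p[2:382,2:510].astype(int);print([Q[v-2,u-2].round(0).tolist() for u,v in [(150,200),(100,200),(350,200),(400,200),(256,120)]])
cv2.imwrite("pics/w7.png",cv2.resize(p[:,:,::-1],(800,600)))
```

```text
[612.36155078 203.42149898 331.14329939] [-1.79965192e+02 -2.74998109e-02  1.76398072e+02] [ 0.46886855 -0.97752807 -5.03881585] 0.3392756199861138
33158 101.6589848724747
extent x [512.80109647 681.51375792] y [153.23265914 330.85727657] target 600.5421898005956 242.11364742514098
[[603.0, 122.0, 102.0], [627.0, 20.0, 2.0], [612.0, 274.0, 102.0], [649.0, 366.0, 2.0], [549.0, 206.0, 102.0]]
```

View pics/w7.png

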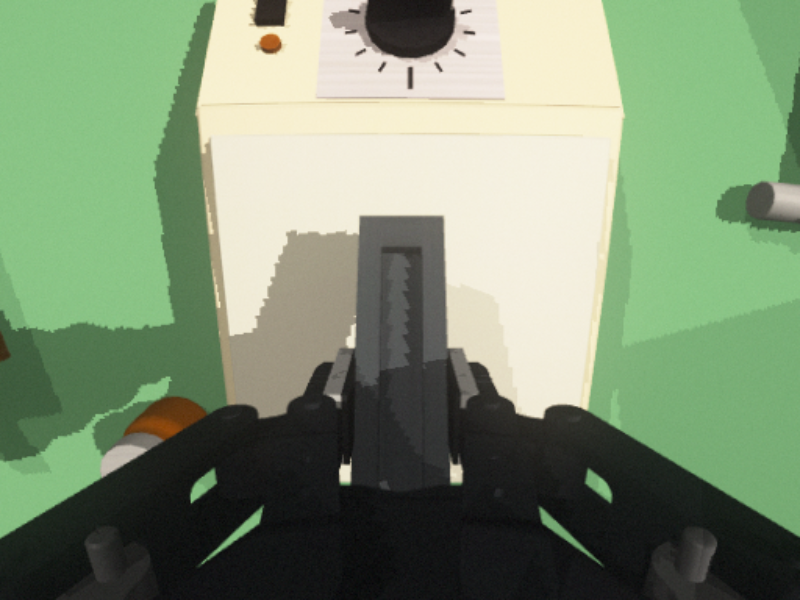

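The mould hangs tilted over the plate, groove up. The plate's front white corners are at (212,136) and (608,137).

Run:
```python
from h import *
st,p,d=load("w7")
C=w_plane("wrist",np.array([(212,136),(608,137),(612,105),(200,106)])*.64,100,st);print(C.round(1).tolist())
a,b=C[0],C[1];v=(b-a)/np.linalg.norm(b-a);print(np.linalg.norm(b-a),"yaw",np.degrees(np.arctan2(-v[0],v[1])))
n=np.array([v[1],-v[0]]);c=(a+b)[:2]/2+90*n;print("centre",c)
W=lambda a:w_depth("wrist",np.array(a,float)*.64,d,st)-st["tcp_pos"]
print("mould low edge",W([(364,220),(402,220),(440,220)]).round(1).tolist())
shift([c[0]-3,c[1],306],176.6)
```

```text
[[520.6, 123.6, 100.0], [531.8, 300.7, 100.0], [518.2, 302.1, 100.0], [507.5, 120.1, 100.0]]
177.50304458339704 yaw -3.611453796717346
centre [616.01727357 206.48190694]
mould low edge [[-53.7, -10.7, -184.1], [-52.9, 2.8, -183.9], [-52.1, 16.2, -183.8]]
row xyz [-0.0016  0.0104  0.0846] yaw -0.0024
```

Request:
{"name": "play_rows", "arguments": {
  "steps": [
    {"x":-0.002,"y":0.011,"z":0.03,"yaw":-0.002,"grip":0},
    {"x":-0.002,"y":0.011,"z":0.05,"yaw":-0.002,"grip":0},
    {"x":-0.002,"y":0.011,"z":0.07,"yaw":-0.002,"grip":0},
    {"x":-0.002,"y":0.011,"z":0.08,"yaw":-0.002,"grip":0},
    {"x":-0.002,"y":0.011,"z":0.08,"yaw":-0.002,"grip":0}
  ],
  "squeeze": 25
}}

```text
t: 11.7
tcp_pos: [612.8, 207.9, 307.2]
ee_rot: [-180.0, -0.0, 176.6]
force: [0.7, 0.4, -4.6]
grip_width: 0.344
gripper_force: 51.0
```

Request:
{"name": "play_rows", "arguments": {
  "steps": [
    {"x":0,"y":0,"z":0.007,"yaw":0,"grip":0},
    {"x":0,"y":0,"z":0.014,"yaw":0,"grip":0},
    {"x":0,"y":0,"z":0.021,"yaw":0,"grip":0},
    {"x":0,"y":0,"z":0.028,"yaw":0,"grip":0},
    {"x":0,"y":0,"z":0.035,"yaw":0,"grip":0}
  ]
}}

```text
t: 12.32
tcp_pos: [614.3, 207.8, 300.5]
ee_rot: [179.9, 0.5, 176.6]
force: [11.4, -1.2, 16.2]
grip_width: 0.341
gripper_force: 53.4
```

Request:
{"name": "play_rows", "arguments": {
  "steps": [
    {"x":0,"y":0,"z":0,"yaw":0,"grip":0.33},
    {"x":0,"y":0,"z":0,"yaw":0,"grip":0.33}
  ],
  "squeeze": 20
}}

```text
t: 12.58
tcp_pos: [614.1, 207.8, 300.1]
ee_rot: [179.9, 0.4, 176.6]
force: [11.5, 0.2, 15.4]
grip_width: 0.34
gripper_force: 53.4
```

Run:
```python
from h import *
st,p,d=snap("wrist","w8"); print(st["tcp_pos"],st["ee_rot"],st["force"],st["moment"],st["gripper_force"])
W=w_depth("wrist",np.array([(402,v) for v in (225,240,300,350)])*.64,d,st);print((W-st["tcp_pos"]).round(1).tolist(),W[:,2])
a=[w_depth("wrist",np.array([(u,v) for v in (240,330)])*.64,d,st) for u in (368,434)]
for q in a: e=q[1]-q[0];print("tilt",np.degrees(np.arctan2(e[2],np.hypot(*e[:2]))))
```

```text
[614.1040665  207.80098756 300.12679784] [179.90975508   0.44726319 176.61737164] [11.54257805  0.22237598 15.44182432] [-0.02365224 -1.42150058  0.00717707] 53.448226153850555
[[-50.3, 2.8, -177.0], [-45.6, 2.5, -174.5], [-25.6, 1.3, -171.5], [-10.7, 0.4, -163.5]] [123.15245683 125.58664127 128.63581412 136.63292879]
tilt 27.84068267432696
tilt 26.379107216967697
```

Request:
{"name": "play_rows", "arguments": {
  "steps": [
    {"x":0,"y":0,"z":0.007,"yaw":0,"grip":0},
    {"x":0,"y":0,"z":0.014,"yaw":0,"grip":0},
    {"x":0,"y":0,"z":0.021,"yaw":0,"grip":0},
    {"x":0,"y":0,"z":0.028,"yaw":0,"grip":0},
    {"x":0,"y":0,"z":0.035,"yaw":0,"grip":0},
    {"x":0,"y":0,"z":0.035,"yaw":0,"grip":0}
  ],
  "squeeze": 20
}}

```text
t: 13.38
tcp_pos: [613.6, 207.9, 288.3]
ee_rot: [179.9, 0.3, 176.6]
force: [8.2, -0.1, 7.9]
grip_width: 0.339
gripper_force: 52.9
```

Run:
```python
from h import *
st,p,d=snap("wrist","w9"); print(st["tcp_pos"],st["ee_rot"],st["force"],st["gripper_force"])
for u in (368,434): q=w_depth("wrist",np.array([(u,v) for v in (240,330)])*.64,d,st);e=q[1]-q[0];print(q.round(1).tolist(),"tilt",np.degrees(np.arctan2(e[2],np.hypot(*e[:2]))))
```

```text
[613.6096912  207.8575336  288.31243779] [179.9431897    0.26554128 176.62742734] [ 8.17744676 -0.06759399  7.93831253] 52.86930352449417
[[565.2, 199.8, 125.2], [592.2, 198.2, 132.0]] tilt 14.09880218651032
[[566.5, 220.2, 124.8], [593.3, 218.6, 132.4]] tilt 15.883792297909677
```

Request:
{"name": "play_rows", "arguments": {
  "steps": [
    {"x":0,"y":0,"z":0.006,"yaw":0,"grip":0},
    {"x":0,"y":0,"z":0.012,"yaw":0,"grip":0},
    {"x":0,"y":0,"z":0.018,"yaw":0,"grip":0},
    {"x":0,"y":0,"z":0.024,"yaw":0,"grip":0},
    {"x":0,"y":0,"z":0.03,"yaw":0,"grip":0},
    {"x":0,"y":0,"z":0.03,"yaw":0,"grip":0}
  ],
  "squeeze": 20
}}

```text
t: 14.18
tcp_pos: [613.5, 207.8, 278.9]
ee_rot: [180.0, 0.2, 176.6]
force: [5.5, 0.2, 5.7]
grip_width: 0.339
gripper_force: 53.1
```

Run:
```python
from h import *
st,p,d=snap("wrist","w10"); print(st["tcp_pos"],st["ee_rot"],st["force"],st["gripper_force"])
for u in (368,434): q=w_depth("wrist",np.array([(u,v) for v in (240,330)])*.64,d,st);e=q[1]-q[0];print(q.round(1).tolist(),"tilt",np.degrees(np.arctan2(e[2],np.hypot(*e[:2]))))
```

```text
[613.46104861 207.83703273 278.93452916] [179.96100122   0.20587842 176.62912057] [5.53806103 0.18303321 5.72763866] 53.10186356306076
[[563.8, 200.4, 124.1], [590.5, 198.5, 126.6]] tilt 5.198599167901619
[[564.9, 219.5, 124.6], [591.6, 218.3, 126.7]] tilt 4.56403736245061
```

Request:
{"name": "play_rows", "arguments": {
  "steps": [
    {"x":0,"y":0,"z":0.006,"yaw":0,"grip":0},
    {"x":0,"y":0,"z":0.011,"yaw":0,"grip":0},
    {"x":0,"y":0,"z":0.014,"yaw":0,"grip":0},
    {"x":0,"y":0,"z":0.014,"yaw":0,"grip":0}
  ],
  "squeeze": 20
}}

```text
t: 14.72
tcp_pos: [613.4, 207.9, 274.7]
ee_rot: [180.0, 0.2, 176.6]
force: [5.9, -0.0, 5.0]
grip_width: 0.339
gripper_force: 53.2
```

Run:
```python
from h import *
st,p,d=snap("wrist","w11"); print(st["tcp_pos"],st["ee_rot"],st["force"],st["gripper_force"])
for u in (368,434): q=w_depth("wrist",np.array([(u,v) for v in (240,330)])*.64,d,st);e=q[1]-q[0];print(q.round(1).tolist(),"tilt",np.degrees(np.arctan2(e[2],np.hypot(*e[:2]))))
```

```text
[613.44745937 207.85199525 274.65465651] [179.96116546   0.19523496 176.62898443] [ 5.88880371e+00 -6.15101052e-04  5.02702280e+00] 53.187563717365265
[[563.2, 200.8, 124.1], [589.7, 198.8, 124.4]] tilt 0.5820994168391568
[[564.3, 219.3, 123.8], [590.9, 218.2, 124.3]] tilt 0.968525548782452
```

Run:
```python
from h import *
st,p,d=load("w11")
px=np.array([(256,v) for v in range(110,160,2)]);Q=w_depth("wrist",px,d,st);print(np.c_[px[:,1],Q].round(0).tolist())
# bar left/right edges at row 150
px=np.array([(u,152) for u in range(215,300,3)]);Q=w_depth("wrist",px,d,st);m=Q[:,2]>110;print(Q[m][[0,-1]].round(1))
px=np.array([(u,110) for u in range(100,420,3)]);Q=w_depth("wrist",px,d,st);m=abs(Q[:,2]-101)<3;print(Q[m][[0,-1]].round(1))
px=np.array([(150,v) for v in range(40,130,2)]);Q=w_depth("wrist",px,d,st);print(Q[::3].round(0).tolist())
```

```text
[[110.0, 545.0, 211.0, 102.0], [112.0, 546.0, 211.0, 102.0], [114.0, 547.0, 211.0, 102.0], [116.0, 548.0, 211.0, 101.0], [118.0, 549.0, 211.0, 101.0], [120.0, 550.0, 211.0, 102.0], [122.0, 551.0, 210.0, 101.0], [124.0, 552.0, 210.0, 102.0], [126.0, 553.0, 210.0, 102.0], [128.0, 554.0, 210.0, 101.0], [130.0, 554.0, 210.0, 114.0], [132.0, 554.0, 210.0, 124.0], [134.0, 555.0, 210.0, 123.0], [136.0, 556.0, 210.0, 124.0], [138.0, 557.0, 210.0, 124.0], [140.0, 558.0, 210.0, 124.0], [142.0, 559.0, 210.0, 124.0], [144.0, 560.0, 210.0, 124.0], [146.0, 561.0, 210.0, 124.0], [148.0, 561.0, 210.0, 124.0], [150.0, 562.0, 210.0, 124.0], [152.0, 563.0, 210.0, 124.0], [154.0, 564.0, 210.0, 124.0], [156.0, 565.0, 210.0, 124.0], [158.0, 566.0, 210.0, 124.0]]
[[562.3 195.8 123.6]
 [564.  224.7 123.5]]
[[539.5 131.4 101.4]
 [548.8 293.4 102. ]]
[[505.0, 157.0, 86.0], [509.0, 158.0, 91.0], [512.0, 158.0, 92.0], [515.0, 158.0, 92.0], [518.0, 157.0, 92.0], [522.0, 160.0, 101.0], [525.0, 160.0, 102.0], [528.0, 160.0, 102.0], [531.0, 159.0, 102.0], [534.0, 159.0, 101.0], [537.0, 158.0, 102.0], [540.0, 158.0, 101.0], [542.0, 157.0, 101.0], [545.0, 157.0, 102.0], [548.0, 156.0, 102.0]]
```

Request:
{"name": "play_rows", "arguments": {
  "steps": [
    {"x":0,"y":0,"z":0.003,"yaw":0,"grip":0},
    {"x":0,"y":0,"z":0.003,"yaw":0,"grip":0}
  ],
  "squeeze": 20
}}

```text
t: 15.02
tcp_pos: [613.5, 207.8, 273.9]
ee_rot: [180.0, 0.2, 176.6]
force: [6.0, 0.1, 4.9]
grip_width: 0.339
gripper_force: 53.4
```

Request:
{"name": "play_rows", "arguments": {
  "steps": [
    {"x":0,"y":0,"z":0.0,"yaw":0,"grip":0.37},
    {"x":0,"y":0,"z":0.0,"yaw":0,"grip":0.42},
    {"x":0,"y":0,"z":0.0,"yaw":0,"grip":0.5},
    {"x":0,"y":0,"z":-0.01,"yaw":0,"grip":0.5},
    {"x":0,"y":0,"z":-0.06,"yaw":0,"grip":0.5},
    {"x":0,"y":0,"z":-0.16,"yaw":0,"grip":0.5},
    {"x":0.1,"y":0,"z":-0.26,"yaw":0,"grip":0.5},
    {"x":0.3,"y":0,"z":-0.26,"yaw":0,"grip":0.5},
    {"x":0.3,"y":0,"z":-0.26,"yaw":0,"grip":0.5}
  ]
}}

```text
t: 16.15
tcp_pos: [520.0, 213.5, 352.0]
ee_rot: [180.0, 0.0, 176.7]
force: [-0.5, -0.5, 1.2]
grip_width: 0.503
gripper_force: 0.0
```

Run:
```python
from h import *
st,p,d=snap("wrist","w12"); print(st["tcp_pos"],st["ee_rot"],st["force"],st["qpos"])
cv2.imwrite("pics/w12.png",cv2.resize(p[:,:,::-1],(800,600),interpolation=cv2.INTER_CUBIC))
```

```text
[519.96430195 213.46840353 351.97351208] [1.79979211e+02 3.40155391e-02 1.76716567e+02] [-0.53236599 -0.52944586  1.19025363] [ 1.44645751e+01  8.40935967e+00  8.87252584e+01  9.50544408e-03
  8.28266481e+01 -7.22531819e+01]
```

View pics/w12.png

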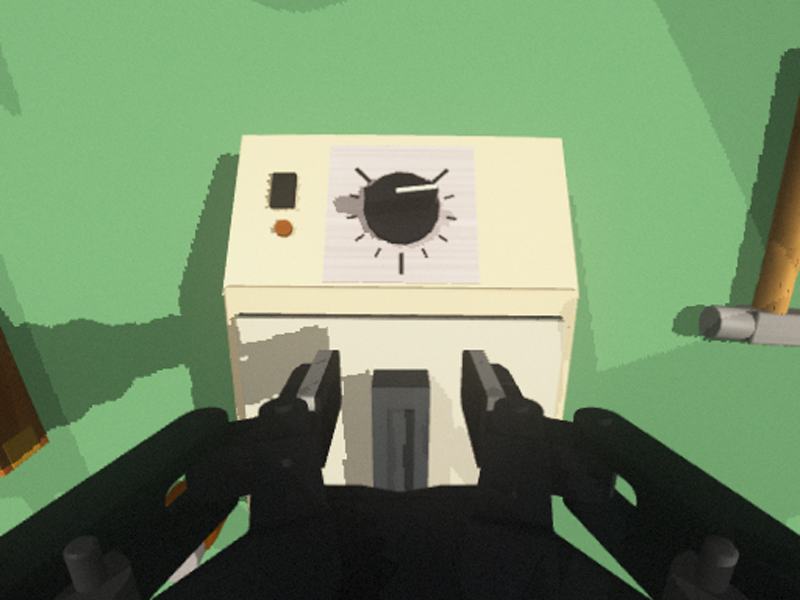

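The mould lies flat, groove up, on the plate at (400,430). The knob's skirt is centred near (401,208) and its white pointer line runs (396,190)→(438,187), so the pointer faces world +y. I've used all my picture views, so the rest goes by numbers.

```bash
cat > knob.py <<'E'
from h import *
O=np.array([506.5,213.9,0.]);
def setup(st):
    C=w_plane("wrist",np.array([(243,136),(562,139)])*.64,40,st);v=C[1]-C[0];print("front w",np.linalg.norm(v))
    yaw=np.arctan2(-v[0],v[1]);x=np.array([np.cos(yaw),np.sin(yaw),0]);y=np.array([-np.sin(yaw),np.cos(yaw),0])
    return (C.mean(0)*[1,1,0])+80*x,x,y,np.degrees(yaw)
def analyse(st,p,d,O,x,y,box):
    u0,u1,v0,v1=box;vv,uu=np.mgrid[v0:v1,u0:u1];px=np.c_[uu.ravel(),vv.ravel()]
    c,R,o=pose("wrist",st);Q=(R@(rays(c,px)*d[v0:v1,u0:u1].ravel()[:,None]).T).T+o
    rgb=p[v0:v1,u0:u1].reshape(-1,3).astype(int)
    K=O-0+x*-40+np.array([0,0,63]);n=-.5*x+np.array([0,0,.866]);up=.866*x+np.array([0,0,.5])
    q=Q-K;h=q@n;a=q@up;l=q@y       # height over panel, up the panel, left
    return px,rgb,h,a,l
E
python3 - <<'E'
from knob import *
st,p,d=load("w12");O,x,y,yaw=setup(st);print(O.round(1),yaw)
px,rgb,h,a,l=analyse(st,p,d,O,x,y,(215,300,95,165))
r=np.hypot(a,l);pan=(r>30)&(r<45);print("panel h",np.median(h[pan]))
bar=(h>19)&(r<35);print("bar n",bar.sum(),"h",np.percentile(h[bar],[5,50,95]),"centre up,left",a[bar].mean(),l[bar].mean(),"ext",a[bar].min(),a[bar].max(),l[bar].min(),l[bar].max())
(cx,cy),wh,ang=cv2.minAreaRect(np.c_[a[bar],l[bar]].astype(np.float32));print(cx,cy,wh,ang)
w=bar&(rgb.min(1)>140);print("white n",w.sum(),a[w].min(),a[w].max(),l[w].min(),l[w].max())
sk=(h>4)&(h<13)&(r<35);print("skirt",sk.sum(),cv2.minEnclosingCircle(np.c_[a[sk],l[sk]].astype(np.float32)))
vx=cv2.fitLine(np.c_[a[w],l[w]].astype(np.float32),cv2.DIST_L2,0,.01,.01).ravel();print("line dir deg from up (left +)",np.degrees(np.arctan2(vx[1],vx[0])),vx)
E
```

```text
front w 199.25641498550976
[506.8 214.2   0. ] -3.7169392128791903
panel h 0.0988545439736212
bar n 615 h [20.22317136 24.28912225 25.47961553] centre up,left 5.447006351330238 -1.4697315612277944 ext -2.10805685381078 11.72815058722536 -20.598382270829777 19.495287076044388
4.370634078979492 -0.40273284912109375 (10.942472457885742, 40.30410385131836) 6.605795860290527
white n 85 -2.10805685381078 6.131604195540818 -20.54098716119103 19.495287076044388
skirt 1012 ((4.379800319671631, -0.7815353274345398), 22.148344039916992)
line dir deg from up (left +) -83.5477 [ 0.112376   -0.99366575  3.0836625   7.992152  ]
```

```bash
cat >> knob.py <<'E'
O=np.array([506.8,214.2,0]);_y=np.radians(-3.6);x=np.array([np.cos(_y),np.sin(_y),0]);y=np.array([-np.sin(_y),np.cos(_y),0])
def tgt(X,Y,z): return O+X*x+Y*y+np.array([0,0,z])
def angle(tag,cu=4.4,cl=-.6):
    "pointer angle from up the panel, left +"
    st,p,d=snap("wrist",tag);c=proj("wrist",O-40*x+[0,0,72],st)[0].astype(int)
    px,rgb,h,a,l=analyse(st,p,d,O,x,y,(max(c[0]-50,2),min(c[0]+50,509),max(c[1]-45,2),min(c[1]+45,381)))
    r=np.hypot(a-cu,l-cl);bar=(h>21.5)&(h<28)&(r<23)
    R=cv2.minAreaRect(np.c_[a[bar],l[bar]].astype(np.float32));w=bar&(rgb.min(1)>140)&(r<23)
    m=cv2.fitLine(np.c_[a[bar],l[bar]].astype(np.float32),cv2.DIST_L2,0,.01,.01).ravel()
    print("bar",bar.sum(),R,"line",np.degrees(np.arctan2(m[1],m[0]))); print("white",w.sum(),"mean dir",np.degrees(np.arctan2((l[w]-cl).mean(),(a[w]-cu).mean())),"mean",(a[w]-cu).mean(),(l[w]-cl).mean()); return st
E
python3 - <<'E'
from knob import *
st=angle("w13")
shift(tgt(-85,26,300),176.4);shift(tgt(-85,26,249),176.4);shift(tgt(-53,26,249),176.4)
E
```

```text
bar 540 ((4.624264240264893, -0.2835693359375), (10.785515785217285, 40.31878662109375), 5.681303977966309) line -83.601814
white 79 mean dir 98.09143265812949 mean -1.1347226099347654 7.981532021914493
row xyz [0.3365 0.0879 0.1723] yaw 0.0029
row xyz [0.3369 0.0878 0.3423] yaw 0.0029
row xyz [0.2302 0.0873 0.3425] yaw 0.0029
```

Request:
{"name": "play_rows", "arguments": {
  "steps": [
    {"x":0.15,"y":0.05,"z":0.05,"yaw":0.003,"grip":0},
    {"x":0.3,"y":0.088,"z":0.1,"yaw":0.003,"grip":0},
    {"x":0.337,"y":0.088,"z":0.17,"yaw":0.003,"grip":0},
    {"x":0.337,"y":0.088,"z":0.28,"yaw":0.003,"grip":0},
    {"x":0.337,"y":0.088,"z":0.342,"yaw":0.003,"grip":0},
    {"x":0.337,"y":0.088,"z":0.342,"yaw":0.003,"grip":0},
    {"x":0.3,"y":0.088,"z":0.342,"yaw":0.003,"grip":0},
    {"x":0.28,"y":0.088,"z":0.342,"yaw":0.003,"grip":0},
    {"x":0.28,"y":0.088,"z":0.342,"yaw":0.003,"grip":0}
  ]
}}

```text
t: 17.38
tcp_pos: [441.4, 244.4, 248.2]
ee_rot: [180.0, 0.0, 176.3]
force: [-0.2, -0.2, -0.7]
grip_width: 0.001
gripper_force: 0.0
```

Request:
{"name": "play_rows", "arguments": {
  "steps": [
    {"x":-0.01,"y":0,"z":0,"yaw":0,"grip":0},
    {"x":-0.02,"y":0,"z":0,"yaw":0,"grip":0},
    {"x":-0.03,"y":0,"z":0,"yaw":0,"grip":0},
    {"x":-0.03,"y":0,"z":0,"yaw":0,"grip":0}
  ]
}}

```text
t: 17.88
tcp_pos: [449.6, 243.9, 247.7]
ee_rot: [-180.0, -0.1, 176.4]
force: [-5.0, 0.4, 3.2]
grip_width: 0.001
gripper_force: 2.4
```

Run:
```python
from knob import *
st=angle("w14");print(st["tcp_pos"],st["force"],(st["tcp_pos"]-O)@x,(st["tcp_pos"]-O)@y)
```

```text
bar 264 ((2.9032320976257324, -6.389863967895508), (6.1904706954956055, 28.659513473510742), 5.131707668304443) line -89.60375
white 25 mean dir 127.25390447397363 mean -0.37935655115728345 0.4988086368236486
[449.57855664 243.91595207 247.7366563 ] [-4.97670729  0.40306235  3.15349579] -58.97440998080131 26.064350267911344
```

Request:
{"name": "play_rows", "arguments": {
  "steps": [
    {"x":-0.01,"y":0,"z":0,"yaw":0,"grip":0},
    {"x":-0.02,"y":0,"z":0,"yaw":0,"grip":0},
    {"x":-0.025,"y":0,"z":0,"yaw":0,"grip":0},
    {"x":-0.025,"y":0,"z":0,"yaw":0,"grip":0}
  ]
}}

```text
t: 18.42
tcp_pos: [457.2, 244.6, 248.4]
ee_rot: [179.8, 0.0, 176.4]
force: [-3.2, 17.2, 4.6]
grip_width: 0.001
gripper_force: 8.8
```

Run:
```python
from knob import *
st=angle("w15");print(st["tcp_pos"],st["force"],(st["tcp_pos"]-O)@x,(st["tcp_pos"]-O)@y)
```

```text
bar 1078 ((3.068239450454712, -0.04314231872558594), (15.822603225708008, 40.787132263183594), 4.035677909851074) line 82.54531
white 66 mean dir 82.61718277505864 mean 0.453563900534259 3.5004674404272857
[457.15715507 244.58824406 248.39133797] [-3.16019977 17.15999112  4.57721773] -51.45297974577655 27.21117978104712
```

Request:
{"name": "play_rows", "arguments": {
  "steps": [
    {"x":0.02,"y":0.02,"z":0,"yaw":0,"grip":0},
    {"x":0.1,"y":0.02,"z":-0.05,"yaw":0,"grip":0},
    {"x":0.0,"y":-0.09,"z":-0.2,"yaw":0,"grip":0.5},
    {"x":0.0,"y":-0.09,"z":-0.25,"yaw":0,"grip":0.5},
    {"x":0.0,"y":-0.09,"z":-0.25,"yaw":0,"grip":0.5}
  ]
}}

```text
t: 19.1
tcp_pos: [455.4, 216.5, 323.4]
ee_rot: [180.0, 0.1, 176.3]
force: [-0.0, 0.3, -0.6]
grip_width: 0.5
gripper_force: 0.0
```

Run:
```python
from knob import *
st=angle("w16");print(st["tcp_pos"],st["force"],(st["tcp_pos"]-O)@x,(st["tcp_pos"]-O)@y)
shift(tgt(-45,-.6,300),176.4);shift(tgt(-43,-.6,253),176.4)
```

```text
bar 604 ((4.351566314697266, -0.3545818328857422), (40.25457000732422, 10.200159072875977), 79.18566131591797) line 79.356514
white 84 mean dir 79.71597152460164 mean 1.5177111997744066 8.36467888819189
[455.44797161 216.51833426 323.36543916] [-0.0167227   0.34178342 -0.62672614] -51.39626630825918 -0.9106609810337849
row xyz [-0.0225  0.0006  0.0741] yaw -0.0004
row xyz [-0.0292  0.0007  0.2307] yaw -0.0004
```

Request:
{"name": "play_rows", "arguments": {
  "steps": [
    {"x":0.112,"y":0.058,"z":0.05,"yaw":0,"grip":0},
    {"x":0.112,"y":0.058,"z":0.15,"yaw":0,"grip":0},
    {"x":0.112,"y":0.058,"z":0.248,"yaw":0,"grip":0},
    {"x":0.112,"y":0.058,"z":0.248,"yaw":0,"grip":0},
    {"x":0.07,"y":0.058,"z":0.248,"yaw":0,"grip":0},
    {"x":0.05,"y":0.058,"z":0.248,"yaw":0,"grip":0},
    {"x":0.04,"y":0.058,"z":0.248,"yaw":0,"grip":0},
    {"x":0.03,"y":0.058,"z":0.248,"yaw":0,"grip":0},
    {"x":0.02,"y":0.058,"z":0.248,"yaw":0,"grip":0},
    {"x":0.012,"y":0.058,"z":0.248,"yaw":0,"grip":0},
    {"x":0.009,"y":0.058,"z":0.248,"yaw":0,"grip":0},
    {"x":0.009,"y":0.058,"z":0.248,"yaw":0,"grip":0}
  ]
}}

```text
t: 20.65
tcp_pos: [453.2, 234.3, 248.6]
ee_rot: [180.0, -0.1, 176.4]
force: [-11.3, 4.5, 7.3]
grip_width: -0.002
gripper_force: 6.4
```

Run:
```python
from knob import *
st=angle("w17");print(st["tcp_pos"],st["force"],(st["tcp_pos"]-O)@x,(st["tcp_pos"]-O)@y)
```

```text
bar 628 ((-2.6822140216827393, -8.17867660522461), (19.04550552368164, 9.915529251098633), 46.376407623291016) line 43.589153
white 0 mean dir nan mean nan nan
[453.18932497 234.32289685 248.5880542 ] [-11.3487057    4.54460083   7.32651904] -54.76841375897825 16.71694677216105knob.py:23: RuntimeWarning: Mean of empty slice.
  print("bar",bar.sum(),R,"line",np.degrees(np.arctan2(m[1],m[0]))); print("white",w.sum(),"mean dir",np.degrees(np.arctan2((l[w]-cl).mean(),(a[w]-cu).mean())),"mean",(a[w]-cu).mean(),(l[w]-cl).mean()); return st
  ret = ret.dtype.type(ret / rcount)
```

Request:
{"name": "play_rows", "arguments": {
  "steps": [
    {"x":-0.008,"y":0,"z":0,"yaw":0,"grip":0},
    {"x":-0.015,"y":0,"z":0,"yaw":0,"grip":0},
    {"x":-0.015,"y":0,"z":0,"yaw":0,"grip":0},
    {"x":0.03,"y":0,"z":0,"yaw":0,"grip":0},
    {"x":0.1,"y":0,"z":-0.05,"yaw":0,"grip":0},
    {"x":0.05,"y":-0.058,"z":-0.22,"yaw":0,"grip":0.5},
    {"x":-0.01,"y":-0.058,"z":-0.22,"yaw":0,"grip":0.5},
    {"x":-0.01,"y":-0.058,"z":-0.22,"yaw":0,"grip":0.5}
  ]
}}

```text
t: 21.7
tcp_pos: [456.1, 216.2, 314.0]
ee_rot: [-180.0, -0.0, 176.3]
force: [-0.4, -0.3, -1.0]
grip_width: 0.499
gripper_force: 0.0
```

Run:
```python
from knob import *
st=angle("w18");print(st["tcp_pos"],st["force"],(st["tcp_pos"]-O)@x,(st["tcp_pos"]-O)@y)
shift(tgt(-43,-.6,254),176.4)
```

```text
bar 641 ((4.376645088195801, -0.3717832565307617), (40.199981689453125, 10.01694393157959), 14.889554977416992) line 14.82485
white 102 mean dir 15.08816735486258 mean 7.351224531578068 1.9818840051718538
[456.09343422 216.17577646 314.04645062] [-0.41587433 -0.29570083 -1.01542717] -50.73056798276439 -1.2120138957442113
row xyz [-0.0281  0.0018  0.1982] yaw -0.0007
```

Request:
{"name": "play_rows", "arguments": {
  "steps": [
    {"x":-0.028,"y":0.002,"z":0.1,"yaw":-0.001,"grip":0.5},
    {"x":-0.028,"y":0.002,"z":0.16,"yaw":-0.001,"grip":0.5},
    {"x":-0.028,"y":0.002,"z":0.198,"yaw":-0.001,"grip":0.5},
    {"x":-0.028,"y":0.002,"z":0.198,"yaw":-0.001,"grip":0.5},
    {"x":-0.028,"y":0.002,"z":0.198,"yaw":-0.001,"grip":0.3},
    {"x":-0.028,"y":0.002,"z":0.198,"yaw":-0.001,"grip":0},
    {"x":-0.028,"y":0.002,"z":0.198,"yaw":-0.001,"grip":0},
    {"x":-0.028,"y":0.002,"z":0.198,"yaw":-0.001,"grip":0},
    {"x":-0.028,"y":0.002,"z":0.198,"yaw":-0.001,"grip":0}
  ],
  "squeeze": 30
}}

```text
t: 22.88
tcp_pos: [464.5, 216.9, 256.1]
ee_rot: [179.9, 0.1, 176.5]
force: [2.2, 5.4, 3.9]
grip_width: 0.098
gripper_force: 30.7
```

Request:
{"name": "play_rows", "arguments": {
  "steps": [
    {"x":0,"y":0,"z":0,"yaw":0,"grip":0.2},
    {"x":0,"y":0,"z":0,"yaw":0,"grip":0.4},
    {"x":0,"y":0,"z":0,"yaw":0,"grip":0.5},
    {"x":0,"y":0,"z":-0.03,"yaw":0,"grip":0.5},
    {"x":0,"y":0,"z":-0.15,"yaw":0,"grip":0.5},
    {"x":0.03,"y":0,"z":-0.25,"yaw":0,"grip":0.5},
    {"x":0.03,"y":0,"z":-0.25,"yaw":0,"grip":0.5}
  ]
}}

```text
t: 23.75
tcp_pos: [455.1, 217.2, 332.7]
ee_rot: [179.9, 0.2, 176.5]
force: [0.5, -0.9, -0.2]
grip_width: 0.504
gripper_force: 0.0
```

Run:
```python
from knob import *
st=angle("w19");print(st["tcp_pos"],st["ee_rot"],st["force"],st["t"])
# long middle tick direction: dark pixels on panel r 30..40 around up
p,d=load("w19")[1:];c=proj("wrist",O-40*x+[0,0,72],st)[0].astype(int)
px,rgb,h,a,l=analyse(st,p,d,O,x,y,(c[0]-60,c[0]+60,c[1]-60,c[1]+60))
t=(abs(h)<4)&(rgb.max(1)<90)&(a-4.4>26)&(a<50)&(abs(l+.5)<7);print("tick",t.sum(),(a[t]-4.4).mean(),(l[t]+.4).mean(),"deg",np.degrees(np.arctan2((l[t]+.4).mean(),(a[t]-4.4).mean())))
```

```text
bar 551 ((4.313270568847656, -0.25824689865112305), (40.51371383666992, 9.820648193359375), 0.28109797835350037) line 0.81924915
white 97 mean dir 1.9409987511357043 mean 7.123887646983306 0.24142701635808095
[455.13002674 217.18452294 332.73332971] [179.92473092   0.21844054 176.47184297] [ 0.51878655 -0.92583155 -0.16948624] 23.75
tick 14 32.814625367332404 -0.5373792492873799 deg -0.9382039470333985
```

Run:
```python
from knob import *
p,d=robot.grab_frame("top");z0=np.load("top0.npz")
vv,uu=np.mgrid[130:215,150:235];Q=w_depth("top",np.c_[uu.ravel(),vv.ravel()],d);rgb=p[130:215,150:235].reshape(-1,3)
m=(rgb.max(1)<110)&(Q[:,2]>112)&(Q[:,2]<135)&(Q[:,0]>535);print(m.sum(),Q[m].mean(0),cv2.minAreaRect(Q[m][:,:2].astype(np.float32)))
w=(rgb.min(1)>150)&(abs(Q[:,2]-101)<5);print("plate",cv2.minAreaRect(Q[w][:,:2].astype(np.float32)))
for n,(u,v) in dict(jar=(396,222),tin=(670,366),hammer=(165,320)).items():
    u,v=int(u*.64),int(v*.64);s=np.s_[v-25:v+25,u-25:u+25];print(n,(np.abs(p[s].astype(int)-z0["p"][s]).max(2)>60).sum())
st,p,d=load("w12");Q=w_depth("wrist",np.array([(u,v) for u in (378,424) for v in (392,480)])*.64,d,st);print(Q.round(1).tolist())
```

```text
412 [613.06323812 204.92629783 120.3217441 ] ((612.3521728515625, 205.63229370117188), (31.00629425048828, 118.34929656982422), 86.45449829101562)
plate ((615.2476806640625, 206.56076049804688), (182.84658813476562, 177.68405151367188), 85.73404693603516)
jar 0
tin 0
hammer 208
[[556.7, 199.2, 123.6], [609.6, 195.4, 124.0], [557.4, 222.5, 124.7], [610.9, 220.4, 124.0]]
```

```bash
python3 -c "
from bench import robot
print(robot.finish_job())"
```

```text
the job is handed in; nothing more can be done
None
```

Job handed in at about 24 s: the punch is in the crate, the mould lies flat and groove up within about 3 mm of the plate's middle, and the thermostat pointer is within about 2° of the long middle tick; the arm kept clear of tin, jar and hammer, though the hammer wasn't re-measured after its image area changed (probably the arm's shadow).

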